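# Size a choke core in the stepped gauge

### The job

Take the choke core that stands on the orange square and try it, on edge and without forcing it, in the pockets of the leaning stepped gauge one after another from the smallest step upward, until it drops in. Leave it there, standing fully home in the first step that takes it, so that its size can be read off; leave the other two cores, the spray cans, the bin and the screwdriver where they are.

Things in the scene. Friction and masses are not known exactly. Their poses are not given: they have to be found in the camera images.
- mark_orange: Flat orange square on the bench, 96 mm side, 3 mm thick to the eye and not an obstacle, under the cradle whose core is to be gauged (two grey squares lie under the other cradles). Origin at its centre on the bench.
- core_a: Choke core: solid green disc 16 mm thick, white resin centre, 75 to 155 g, standing on edge in cradle_a. The three look alike; diameter 36 to 52 mm, not known until gauged; each fits one of steps 2, 3, 4. Origin at the disc's centre, x along its axis (through the flat faces). Pinch it across the flat faces by the upper part of its rim, so that its lower half stays free.
- core_b: Choke core: solid green disc 16 mm thick, white resin centre, 75 to 155 g, standing on edge in cradle_b. The three look alike; diameter 36 to 52 mm, not known until gauged; each fits one of steps 2, 3, 4. Origin at the disc's centre, x along its axis (through the flat faces). Pinch it across the flat faces by the upper part of its rim, so that its lower half stays free.
- core_c: Choke core: solid green disc 16 mm thick, white resin centre, 75 to 155 g, standing on edge in cradle_c. The three look alike; diameter 36 to 52 mm, not known until gauged; each fits one of steps 2, 3, 4. Origin at the disc's centre, x along its axis (through the flat faces). Pinch it across the flat faces by the upper part of its rim, so that its lower half stays free.
- cradle_a: Black cradle, 31 mm (x) by 64 mm (y), cheeks 22 mm high, holding core_a on edge, loosely, with the disc's axis along the cradle's x. Fixed to the bench. Origin under its centre on the bench, z up. The core's centre is 29 to 38 mm above the bench. Which cradle stands on the orange square varies.
- cradle_b: Black cradle, 31 mm (x) by 64 mm (y), cheeks 22 mm high, holding core_b on edge, loosely, with the disc's axis along the cradle's x. Fixed to the bench. Origin under its centre on the bench, z up. The core's centre is 29 to 38 mm above the bench. Which cradle stands on the orange square varies.
- cradle_c: Black cradle, 31 mm (x) by 64 mm (y), cheeks 22 mm high, holding core_c on edge, loosely, with the disc's axis along the cradle's x. Fixed to the bench. Origin under its centre on the bench, z up. The core's centre is 29 to 38 mm above the bench. Which cradle stands on the orange square varies.
- gauge_stand: Blue stand that carries the gauge, fixed to the bench: base plate 110 mm (x) by 240 mm (y), 10 mm thick. Origin under it on the bench, z up, x roughly away from the robot, y along the row of pockets.
- gauge: Fixed aluminium block, 36 (x) by 220 mm (y), leaning 25 degrees towards the robot: z, out of all pockets, points up and back to the robot; y is level along the row. Four pockets, smallest at the -y end, mouths at z = 40, 48, 56, 64 mm, pocket centres at y = -84, -38.5, 14, 73.5 mm. A core goes in on edge, its axis along x. Origin: centre of the underside, 45 mm above the bench.
- step1 (a point): Centre of the mouth of the first (smallest) pocket of the gauge: 32 mm long along the row (y) by 20 mm wide (x), 20.0 mm deep, flat floor. Axes as gauge. A core too big for it hangs on the mouth, its centre 9 to 20 mm above the mouth; one that fits drops in with about 1 mm play each side onto the floor, its centre then 4 mm below the mouth.
- step2 (a point): Centre of the mouth of the second pocket of the gauge: 39 mm long along the row (y) by 20 mm wide (x), 22.5 mm deep, flat floor. Axes as gauge. A core too big for it hangs on the mouth, its centre 9 to 20 mm above the mouth; one that fits drops in with about 1 mm play each side onto the floor, its centre then 4 mm below the mouth.
- step3 (a point): Centre of the mouth of the third pocket of the gauge: 46 mm long along the row (y) by 20 mm wide (x), 26.0 mm deep, flat floor. Axes as gauge. A core too big for it hangs on the mouth, its centre 9 to 20 mm above the mouth; one that fits drops in with about 1 mm play each side onto the floor, its centre then 4 mm below the mouth.
- step4 (a point): Centre of the mouth of the fourth (largest) pocket of the gauge: 53 mm long along the row (y) by 20 mm wide (x), 29.5 mm deep, flat floor. Axes as gauge. A core too big for it hangs on the mouth, its centre 9 to 20 mm above the mouth; one that fits drops in with about 1 mm play each side onto the floor, its centre then 4 mm below the mouth.
- spray_red: Bystander: red spray can, 52 mm diameter, 160 mm high, loose, standing between the cradles and the gauge. Origin under its centre.
- spray_blue: Bystander: blue spray can, 52 mm diameter, 160 mm high, loose, standing beyond the gauge. Origin under its centre.
- bin_blue: Bystander: open blue parts bin, 90 (x) by 140 mm (y), 60 mm high, loose, beyond the cradles. Origin under its centre.
- screwdriver: Bystander: screwdriver lying loose on the bench between robot and gauge, under 40 mm high.

How it is judged:
By the outcome, as a careful person would: the job done as asked, in the order asked, and still so for the second after the job is handed in, with the robot touching nothing.
It also fails if it takes over 51 s, if anything falls off the work surface, if the arm or the gripper's body presses on something with over 40 N, if the wrist force passes 120 N, or if a joint passes its speed limit or range.

### The arm

A 6-joint arm with a two-finger parallel gripper is mounted at the origin on the work surface. World frame = base frame: x ahead of the robot, y to its left, z up, the work surface at z = 0. Lengths are in m, angles in rad, forces in N, time in s.
With the tool pointing down it reaches from about 0.25 to 0.85 m from the base axis. Payload 12.5 kg.
Tool frame: the origin (TCP) lies midway between the tips of the shut fingers; the grasp point (between the pads) lies 19 mm behind it; z points along the fingers, y is the line along which they close (so a half turn about z gives the same grasp; the last joint's range is limited). The gripper opens to 93 mm and grips with 3 to 60 N. Pads are 15 mm wide; open, the fingers measure 128 mm over their backs; the gripper's body (75 mm by 188 mm) begins 65 mm behind the grasp point.
Start: joints at [-1.395, 0.351, 1.652, -0, 1.139, -0.085], TCP at [0.142, -0.531, 0.219] pointing down, gripper open.
Joint ranges: [-2.75, 2.75], [-0.79, 2.1], [0.01, 2.65], [-1.57, 4.71], [0.07, 3.14], [-2.87, 2.87]. Speed limits (rad/s): [2.22, 2.22, 2.79, 3.14, 3.14, 3.14].

### API

Orientations are given as [roll, pitch, yaw] about the fixed x, y, z axes, in that order (R = Rz(yaw) Ry(pitch) Rx(roll)).
In Python, from station import bot, viewer, job_done gives the robot as it stands (bot), with the cameras (viewer) and the job as plain functions.
- The arm moves only by the shell command python3 inch.py 'ROWS' [FORCE]. ROWS is a JSON list of rows, 1 to 5 of them, each of 7 numbers: a rotation vector rx, ry, rz in shares of 2 pi rad (1.0 is 2 pi rad), then dx, dy, dz in a scale on which 1.0 is 0.75 m, then the finger opening in m; each row is the pose to reach, as a shift and turn from the pose commanded when the command began, along the tool's axes at that moment; what a row does not reach only later rows make up. A row lasts 1/8 s, in which the tool goes at most 0.0625 m and 0.188 rad, less where a joint would pass 70% of its speed; a pose out of reach is approached as far as the arm can. The fingers move at their own pace and stop on an object; FORCE is the grip in N (left out, the last holds). Time passes only in rows, so rows that do not move let the fingers close. It prints the time, the measured TCP pose, the force, the opening and the grip force at its end. No shift or turn number may pass 1 either way. Input that does not fit is refused with a message, and nothing moves.
- bot.get_state(): the state, without advancing time (a new reading comes with each control period).
- viewer.capture(name): name is "scene" or "top"; returns a dict with "image" (420x560x3 uint8, red, green, blue), "fx", "fy", "cx", "cy" (pixels), "origin" and "orientation" of the camera in the world. Camera axes: x right, y down, z forward; pixel columns grow to the right and rows downward; lengths in m; the calibration is good to about 2 mm. A picture is of the moment at which its call begins. There is no depth.
- job_done(): hands the job in; it is judged then, once.
The state is a dict: "time": time; "qpos": joint angles; "qd": joint speeds; "joint_efforts": joint torques, N m; "eef_pos": TCP position; "ee_rot": TCP orientation; "wrist_force": force on the tool from outside, world axes, zero at the start; "wrist_torque": the same for the moment, N m; "finger_gap": finger opening in m; "finger_force": force on a finger pad.
Only numpy, scipy, OpenCV 4.12 (cv2) and the standard library are available. Lean on these libraries where they do the work, as an engineer would, in place of code of your own. Each camera call takes 0.05 s, during which the arm holds its last target. There are 200 camera calls.

## Working session

There is one attempt and no reset: what is moved stays moved. The work goes in short steps, Python scripts to look and compute and a shell command to move; the robot and the scene stay as the last step left them, time stands still between calls to the robot, and variables do not carry over. Pictures are saved under pics/ and viewed, at most 10 in all, crops included, and the job is handed in when it is done.

```bash
ls; mkdir -p pics
python3 - <<'E'
from station import bot, viewer, job_done
import cv2,pickle
s=bot.get_state();print(s['time'],s['eef_pos'],s['ee_rot'],s['finger_gap'])
for n in("scene","top"):
    c=viewer.capture(n);pickle.dump(c,open(n+'.pkl','wb'));cv2.imwrite(f'pics/{n}0.png',c['image'][:,:,::-1]);print({k:v for k,v in c.items() if k!='image'})
E
```

```text
inch.py
pics
station.py
0.0 [ 0.14178034 -0.53103672  0.21809451] [-3.14038403e+00 -1.05139311e-04  2.60770695e-01] 0.09304185336783986
{'fx': 430.3249241382571, 'fy': 430.3249241382571, 'cx': 283.2021935338829, 'cy': 214.03391495352164, 'origin': array([ 1.13325937, -0.20460558,  0.88764491]), 'orientation': array([-2.48811535, -0.00861199,  1.24349318])}
{'fx': 444.2910109008029, 'fy': 444.2910109008029, 'cx': 277.0884071082146, 'cy': 210.87915962269966, 'origin': array([ 0.38714072, -0.02138974,  0.92840717]), 'orientation': array([-2.97750267, -0.00958544, -1.54528737])}
```

View pics/scene0.png

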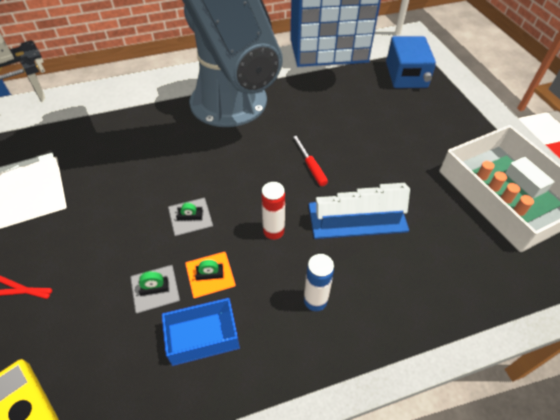

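View pics/top0.png

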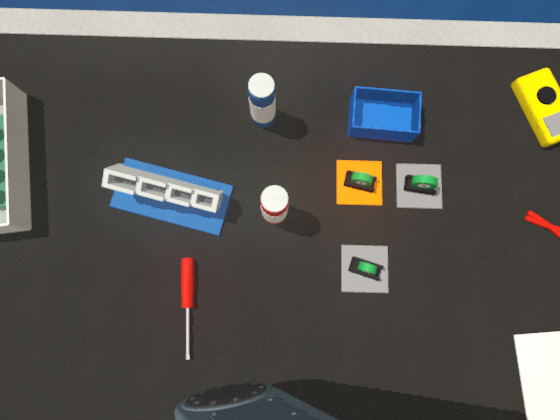

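The top view has the orange square at about (359,182) with the core at (362,180). The gauge row runs from (207,198), the smallest pocket, to (120,178), the largest. The red can is at (274,204), between them. Next I'll measure these and enlarge crops.

```bash
cat > h.py <<'E'
import numpy as np,cv2,pickle
from scipy.spatial.transform import Rotation as R
def load(n): return pickle.load(open(n+'.pkl','rb'))
def ray(c,u,v):
    d=R.from_euler('xyz',c['orientation']).apply([(u-c['cx'])/c['fx'],(v-c['cy'])/c['fy'],1]);return c['origin'],d
def onz(c,u,v,z):
    o,d=ray(c,u,v);return o+d*(z-o[2])/d[2]
def proj(c,p):
    q=R.from_euler('xyz',c['orientation']).inv().apply(np.asarray(p)-c['origin']);return np.array([c['fx']*q[...,0]/q[...,2]+c['cx'],c['fy']*q[...,1]/q[...,2]+c['cy']]).T
def tri(c1,p1,c2,p2):
    (o1,d1),(o2,d2)=ray(c1,*p1),ray(c2,*p2)
    s=np.linalg.lstsq(np.c_[d1,-d2],o2-o1,rcond=None)[0];a,b=o1+d1*s[0],o2+d2*s[1];return (a+b)/2,np.linalg.norm(a-b)
E
python3 - <<'E'
from h import *
np.set_printoptions(precision=4,suppress=True)
for n in('top','scene'):
    c=load(n);hsv=cv2.cvtColor(c['image'],cv2.COLOR_RGB2HSV)
    for nm,lo,hi,z in(('orange',(8,150,150),(22,255,255),.0),('green',(45,120,60),(80,255,255),.05),('blue',(100,150,80),(125,255,255),.01)):
        m=cv2.inRange(hsv,lo,hi)
        if nm!='green': m=cv2.morphologyEx(m,cv2.MORPH_CLOSE,np.ones((5,5)))
        for k in cv2.findContours(m,0,2)[0]:
            a=cv2.contourArea(k)
            if a<40: continue
            r=cv2.minAreaRect(k if nm=='green' else cv2.convexHull(k))
            if not(60<r[0][0]<440 and 60<r[0][1]<350): continue
            b=cv2.boxPoints(r);print(n,nm,a,np.round(r[0],1),np.round(r[1],1),round(r[2],1),'bbox',cv2.boundingRect(k),'ctr',onz(c,*r[0],z)[:2],'box',[np.round(onz(c,*p,z)[:2],3).tolist() for p in b])
t=load('top')['image'][:,:,::-1];s=load('scene')['image'][:,:,::-1]
def cr(im,x,y,w,h,f): return cv2.resize(im[y:y+h,x:x+w],(w*f,h*f),interpolation=cv2.INTER_CUBIC)
cv2.imwrite('pics/c1.png',np.vstack([cr(t,95,150,150,90,5)[:300+140],]))
A=cr(t,330,155,60,60,6);B=cr(s,180,245,60,60,6);cv2.imwrite('pics/c2.png',np.hstack([A,B]))
cv2.imwrite('pics/c3.png',cr(s,300,175,120,65,6))
E
```

```text
top orange 1988.5 [359.  182.5] [45. 46.] 90.0 bbox (336, 160, 47, 46) ctr [ 0.6075 -0.2004] box [[0.656, -0.151], [0.659, -0.25], [0.56, -0.249], [0.557, -0.151]]
top green 136.0 [367.1 267.2] [18.7  9.2] 18.4 bbox (358, 261, 19, 14) ctr [ 0.4253 -0.2059] box [[0.422, -0.186], [0.439, -0.191], [0.429, -0.226], [0.411, -0.22]]
top green 192.0 [424.  181.5] [24.7 12.1] 5.2 bbox (412, 175, 25, 14) ctr [ 0.6015 -0.3231] box [[0.59, -0.297], [0.616, -0.3], [0.612, -0.35], [0.587, -0.347]]
top green 140.0 [361.7 178.1] [20.8 11. ] 13.0 bbox (351, 172, 22, 14) ctr [ 0.6049 -0.1964] box [[0.598, -0.173], [0.621, -0.178], [0.612, -0.22], [0.589, -0.214]]
top blue 1435.5 [167.  209.1] [113.   24.5] 14.0 bbox (110, 191, 114, 44) ctr [0.5369 0.204 ] box [[0.537, 0.325], [0.589, 0.317], [0.536, 0.083], [0.486, 0.093]]
top blue 629.0 [178.  175.1] [110.9  10.7] 17.1 bbox (124, 158, 109, 39) ctr [0.6106 0.1856] box [[0.632, 0.303], [0.654, 0.298], [0.59, 0.069], [0.567, 0.075]]
top blue 3458.0 [385.1 113.5] [72.6 50.8] 5.0 bbox (348, 86, 74, 56) ctr [ 0.7608 -0.2561] box [[0.708, -0.172], [0.825, 
[... 655 characters left out ...]
5], [0.427, -0.187], [0.461, -0.194], [0.449, -0.231]]
scene blue 3726.0 [198.5 331.5] [53.4 75.5] 76.6 bbox (162, 298, 78, 68) ctr [ 0.7398 -0.2529] box [[0.672, -0.333], [0.682, -0.171], [0.805, -0.177], [0.792, -0.326]]
scene blue 150.0 [319.5 278.5] [24.1 13.1] 4.8 bbox (308, 271, 25, 15) ctr [0.7031 0.0377] box [[0.707, 0.005], [0.676, 0.02], [0.699, 0.071], [0.729, 0.055]]
scene blue 1878.5 [358.5 219.5] [99. 35.] 0.0 bbox (309, 202, 100, 36) ctr [0.5764 0.1951] box [[0.587, 0.056], [0.483, 0.096], [0.565, 0.343], [0.665, 0.289]]
scene blue 1823.5 [411.  62.] [50. 46.] 90.0 bbox (388, 37, 47, 51) ctr [0.0005 0.6654] box [[-0.171, 0.663], [-0.118, 0.829], [0.153, 0.668], [0.105, 0.521]]
```

View pics/c1.png

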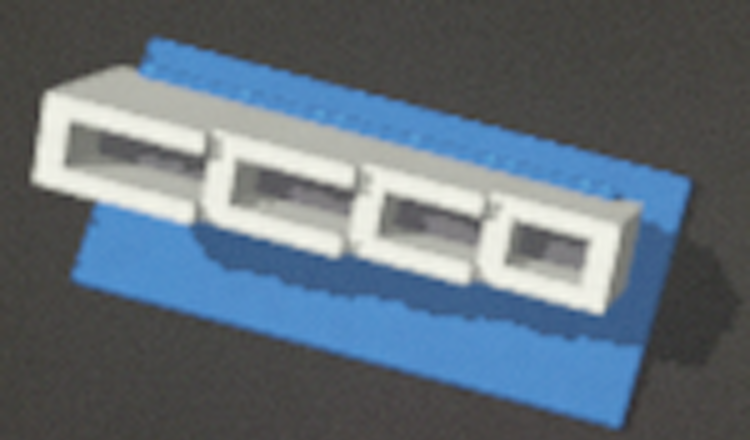

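View pics/c2.png

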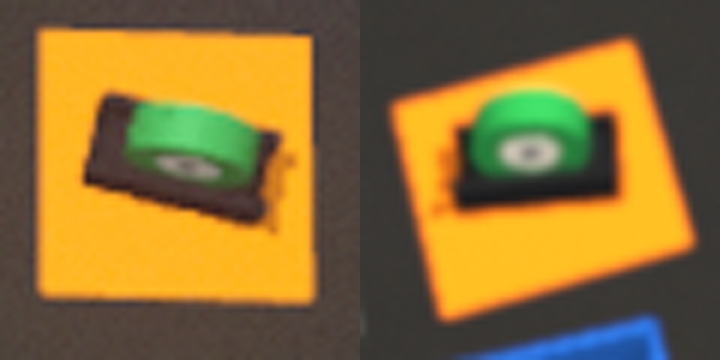

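View pics/c3.png

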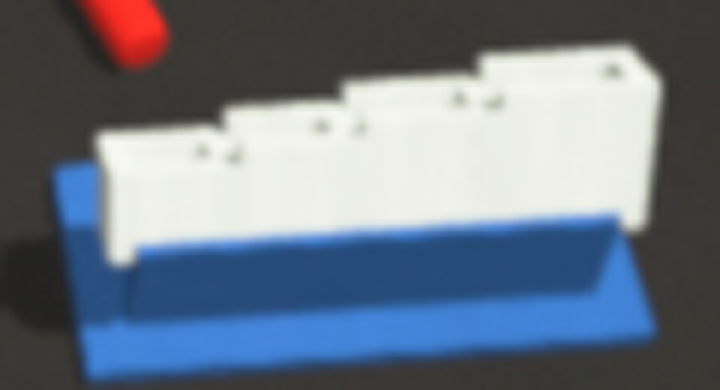

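The crops show all I need. In c1 the four mouths are white with dark holes, centred near (548,247), (429,223), (293,198) and (136,160), and the base plate corners are at (150,38), (690,180), (622,428) and (72,280). In c2 the core sits upright in its cradle, whose corners are at (100,95), (280,130), (262,222) and (85,185). In c3 the gauge's back leans away from the camera. I'll work out the positions.

Run:
```python
from h import *
np.set_printoptions(precision=4,suppress=True)
c=load('top');s=load('scene')
U=lambda p,f,o:((p[0]+.5)/f-.5+o[0],(p[1]+.5)/f-.5+o[1])
b=np.array([onz(c,*U(p,5,(95,150)),.01)[:2] for p in[(150,38),(690,180),(622,428),(72,280)]])
print('base ctr',b.mean(0),'sides',[np.linalg.norm(b[i]-b[i-1]) for i in range(4)])
e=(b[0]-b[1])+(b[3]-b[2]);print('row yaw',np.degrees(np.arctan2(-e[0],e[1])))
k=np.array([onz(c,*U(p,6,(330,155)),.022)[:2] for p in[(100,95),(280,130),(262,222),(85,185)]])
print('cradle ctr',k.mean(0),'sides',[np.linalg.norm(k[i]-k[i-1]) for i in range(4)]);e=(k[0]-k[1])+(k[3]-k[2]);print('cradle yaw',np.degrees(np.arctan2(-e[0],e[1])))
# white face with holes
g=cv2.resize(cv2.cvtColor(c['image'],cv2.COLOR_RGB2GRAY)[150:240,95:245],None,fx=8,fy=8,interpolation=cv2.INTER_CUBIC)
zs=[.045+z*np.cos(np.radians(25)) for z in(.064,.056,.048,.040)]
for th in(185,200,215):
  ks,h=cv2.findContours((g>th).astype('uint8'),cv2.RETR_CCOMP,2)
  H=sorted([cv2.minAreaRect(q) for q,hh in zip(ks,h[0]) if hh[3]>=0 and cv2.contourArea(q)>600],key=lambda r:r[0][0])
  P=[]
  for r,z in zip(H,zs):
    p=onz(c,*U(r[0],8,(95,150)),z);P.append(p)
    B=[onz(c,*U(q,8,(95,150)),z)[:2] for q in cv2.boxPoints(r)];print(th,p,'size',np.linalg.norm(B[0]-B[1]),np.linalg.norm(B[1]-B[2]))
  P=np.array(P)
  if len(P)>1: print('spacing',np.linalg.norm(np.diff(P[:,:2],axis=0),axis=1),'expect .0595 .0525 .0455')
# red can cap
for nm,cc,lo in(('top',c,0),('scene',s,0)):
  hsv=cv2.cvtColor(cc['image'],cv2.COLOR_RGB2HSV);m=cv2.inRange(hsv,(0,170,80),(6,255,255))|cv2.inRange(hsv,(174,170,80),(180,255,255))
  for q in cv2.findContours(m,0,2)[0]:
    if cv2.contourArea(q)>60: print(nm,'red',cv2.boundingRect(q))
print('can top',onz(c,274,195,.16),'bluecan',onz(c,262,82,.16))
```

```text
base ctr [0.5659 0.1972] sides [np.float64(0.10813199447403755), np.float64(0.23896342770236645), np.float64(0.10858938951320823), np.float64(0.23930423859296054)]
row yaw -13.488344028321212
cradle ctr [ 0.6058 -0.198 ] sides [np.float64(0.03285535361525497), np.float64(0.06399045563862743), np.float64(0.03372370351208622), np.float64(0.0627189502278971)]
cradle yaw -10.143200005698557
185 [0.5416 0.1128 0.103 ] size 0.018522980854092794 0.03135437131506269
200 [0.5413 0.1129 0.103 ] size 0.01952114717063783 0.03245972278004722
215 [0.5411 0.113  0.103 ] size 0.02076562465581565 0.033480846880059006
top red (181, 257, 13, 51)
top red (524, 210, 36, 29)
scene red (0, 275, 52, 24)
scene red (264, 230, 20, 9)
scene red (262, 194, 23, 17)
scene red (305, 156, 23, 30)
scene red (547, 142, 13, 15)
can top [ 0.5428 -0.0193  0.16  ] bluecan [0.7542 0.0084 0.16  ]
```

Run:
```python
from h import *
np.set_printoptions(precision=4,suppress=True)
c=load('top');s=load('scene')
U=lambda p,f,o:((p[0]+.5)/f-.5+o[0],(p[1]+.5)/f-.5+o[1])
G=R.from_euler('z',-13.5,degrees=True)*R.from_euler('y',-25,degrees=True)
print('gauge z',G.apply([0,0,1]))
hand=[(548,247),(429,223),(293,198),(136,160)];ys=[-.084,-.0385,.014,.0735];zz=[.04,.048,.056,.064]
O=[]
for h,y,z in zip(hand,ys,zz):
    w=G.apply([0,y,z]);p=onz(c,*U(h,5,(95,150)),.045+w[2]);O.append(p-w);print('mouth',p,'origin est',p-w)
p=onz(c,*proj(c,np.array([.5413,.1129,.103])),.0813);print('step1 from hole',p,p-G.apply([0,-.084,.04]))
O=np.mean(O,0);print(O)
# scene check: back top edge corner of step1 far left at crop (97,135)
print('proj scene step1 back-left corner (-y end, x=+18):',(proj(s,O+G.apply([.018,-.11,.04]))-[300,175])*6, 'seen ~(105,160)or(97,135)')
print('step4 back right',(proj(s,O+G.apply([.018,.11,.064]))-[300,175])*6,'seen (660,80);','front right',(proj(s,O+G.apply([-.018,.11,.064]))-[300,175])*6,'seen (632,45)')
# core: top-of-rim in both views via green bbox/contour; centre from white face?
for n,cc in(('top',c),('scene',s)):
  for z in(.03,.033,.036):
    K=R.from_euler('z',-10.1,degrees=True)
    for y in(0,):
      print(n,z,proj(cc,np.array([.6058,-.198,z])),'green top',proj(cc,np.array([.6058,-.198,z+.02])))
# white centre of core face seen: top crop (188,165) front face; scene crop (532,153)->(172,153)
a=U((188,165),6,(330,155));b=U((172,153),6,(180,245))
K=R.from_euler('z',-10.1,degrees=True)
for z in(.030,.033,.037):
  print(z,'from top(front face)',onz(c,*a,z)+K.apply([.008,0,0]),'from scene(back face)',onz(s,*b,z)-K.apply([.008,0,0]))
```

```text
gauge z [-0.4109  0.0987  0.9063]
mouth [0.5471 0.1159 0.0813] origin est [0.5831 0.1936 0.045 ]
mouth [0.5539 0.1609 0.0885] origin est [0.5826 0.1936 0.045 ]
mouth [0.5607 0.2118 0.0958] origin est [0.5805 0.1926 0.045 ]
mouth [0.5723 0.2702 0.103 ] origin est [0.5814 0.1924 0.045 ]
step1 from hole [0.5454 0.1164 0.0813] [0.5814 0.1942 0.045 ]
[0.5819 0.1931 0.045 ]
proj scene step1 back-left corner (-y end, x=+18): [108.0345 177.649 ] seen ~(105,160)or(97,135)
step4 back right [656.5098  87.0333] seen (660,80); front right [626.1474  51.0586] seen (632,45)
top 0.03 [360.6091 179.9901] green top [362.5278 177.7085]
top 0.033 [360.8917 179.6541] green top [362.8229 177.3576]
top 0.036 [361.1761 179.3159] green top [363.1199 177.0044]
scene 0.03 [208.6085 267.473 ] green top [207.4624 262.9486]
scene 0.033 [208.4389 266.8037] green top [207.2873 262.2571]
scene 0.036 [208.2686 266.1311] green top [207.1113 261.5622]
0.03 from top(front face) [ 0.6092 -0.2     0.03  ] from scene(back face) [ 0.6044 -0.1989  0.03  ]
0.033 from top(front face) [ 0.6085 -0.1994  0.033 ] from scene(back face) [ 0.6062 -0.1989  0.033 ]
0.037 from top(front face) [ 0.6076 -0.1986  0.037 ] from scene(back face) [ 0.6086 -0.1989  0.037 ]
```

```bash
cat >> h.py <<'E'
np.set_printoptions(precision=4,suppress=True)
GO=np.array([.582,.193,.045]);YAW=-13.5
def gaugeR(yaw=YAW): return R.from_euler('z',yaw,degrees=True)*R.from_euler('y',-25,degrees=True)
def toolR(A): # tool y along +x of A, tool z along -z of A ; start-like branch
    A=A.as_matrix();return R.from_matrix(np.c_[A[:,1],A[:,0],-A[:,2]])
def need(pos,rot):
    from station import bot, viewer, job_done
    s=bot.get_state();T=R.from_euler('xyz',s['ee_rot'])
    print('t',s['time'],'pos',s['eef_pos'],'rv',(T.inv()*rot).as_rotvec(),'d',T.inv().apply(np.asarray(pos)-s['eef_pos']),'gap',s['finger_gap'],'q',s['qpos'],'F',s['wrist_force'])
E
python3 -c "
from h import *
need([.607,-.199,.15],toolR(R.from_euler('z',-10.1,degrees=True)))"
```

```text
t 0.1 pos [ 0.1418 -0.5311  0.2182] rv [-0.0008 -0.0006 -1.1337] d [ 0.5351 -0.2009  0.0684] gap 0.09289155115512979 q [-1.3946  0.3511  1.6523  0.      1.1391 -0.0846] F [0.7385 0.022  0.6584]
```

The manual's scale: shifts go in shares of 0.75 m and turns go in shares of 2 pi rad. Converting my numbers, 0.275 m / 0.75 = 0.3667, 0.22 m / 0.75 = 0.2933, -0.85 rad / 6.2832 = -0.1353.

```bash
python3 inch.py '[[0, 0, -0.0271, 0.0733, -0.0267, 0, 0.06], [0, 0, -0.0541, 0.1467, -0.0533, 0, 0.06], [0, 0, -0.0812, 0.22, -0.08, 0, 0.06], [0, 0, -0.1082, 0.2933, -0.1067, 0, 0.06], [0, 0, -0.1353, 0.3667, -0.1333, 0, 0.06]]' 12; python3 -c "
from h import *
need([.607,-.199,.12],toolR(R.from_euler('z',-10.1,degrees=True)))"
```

```text
time: 0.72
eef_pos: [0.3831, -0.3625, 0.2185]
ee_rot: [-3.141, -0.0, 1.116]
wrist_force: [0.5, -1.9, -0.4]
finger_gap: 0.0601
finger_force: 0.0
t 0.725 pos [ 0.3831 -0.3625  0.2185] rv [-0.0002 -0.0001 -0.2782] d [0.2452 0.1295 0.0985] gap 0.060061460389210494 q [-0.8461  0.31    1.7098  0.      1.122  -0.3916] F [ 0.5458 -1.8592 -0.4081]
```

Scaled: 0.245 m / 0.75 = 0.3267, 0.2 m / 0.75 = 0.2667, -0.278 rad / 6.2832 = -0.0442.

```bash
python3 inch.py '[[0, 0, -0.0159, 0.0667, 0.0347, 0.0267, 0.06], [0, 0, -0.0318, 0.1333, 0.0693, 0.0533, 0.06], [0, 0, -0.0442, 0.2, 0.104, 0.08, 0.06], [0, 0, -0.0442, 0.2667, 0.1387, 0.1067, 0.06], [0, 0, -0.0442, 0.3267, 0.1733, 0.1307, 0.06]]'; python3 inch.py '[[0, 0, 0, 0, 0, 0, 0.06]]'
python3 - <<'E'
from h import *
from station import bot, viewer, job_done
need([.607,-.199,.042],toolR(R.from_euler('z',-10.1,degrees=True)))
t=viewer.capture('top')['image'][:,:,::-1];s=viewer.capture('scene')['image'][:,:,::-1]
f=lambda im,x,y,w,h:cv2.resize(im[y:y+h,x:x+w],(400,400),interpolation=cv2.INTER_CUBIC)
cv2.imwrite('pics/g1.png',np.hstack([f(t,320,140,80,80),f(s,165,215,80,80)]))
E
```

```text
time: 1.35
eef_pos: [0.6082, -0.2005, 0.1195]
ee_rot: [-3.141, -0.0, 1.389]
wrist_force: [0.4, -1.4, 0.3]
finger_gap: 0.0598
finger_force: 0.0
time: 1.48
eef_pos: [0.6081, -0.1995, 0.1184]
ee_rot: [-3.139, -0.001, 1.392]
wrist_force: [-0.6, 0.2, 0.3]
finger_gap: 0.06
finger_force: 0.0
t 1.475 pos [ 0.6081 -0.1995  0.1184] rv [-0.0026 -0.0008 -0.0023] d [ 0.0002 -0.0009  0.0764] gap 0.06001457970013356 q [-0.3898  0.6214  1.4865  0.0003  1.0365 -0.2113] F [-0.605   0.1606  0.3297]
```

View pics/g1.png

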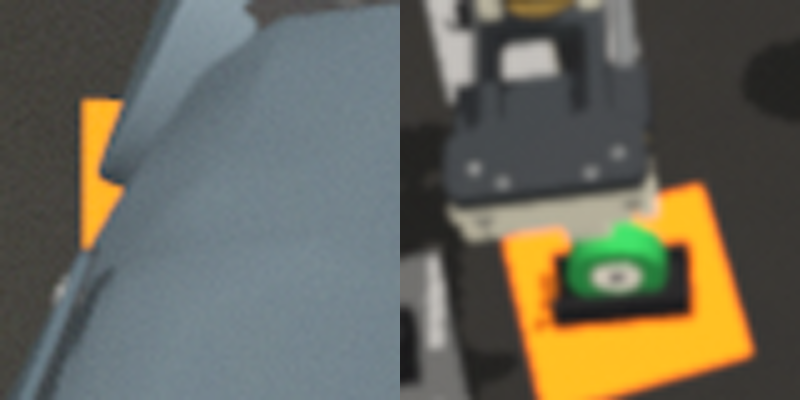

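The arm hides the top view. In the scene view the gripper is above the core, with the fingertip near (590,240) and the core's face at (615,275), so the alignment agrees. I'll descend and pinch.

Scaled: 0.076 m / 0.75 = 0.1013, 0.055 m / 0.75 = 0.0733.

```bash
python3 inch.py '[[0, 0, 0, 0, -0.0013, 0.04, 0.06], [0, 0, 0, 0, -0.0013, 0.0733, 0.06], [0, 0, 0, 0, -0.0013, 0.1013, 0.06], [0, 0, 0, 0, -0.0013, 0.1013, 0.06]]' 15; python3 inch.py '[[0, 0, 0, 0, 0, 0, 0], [0, 0, 0, 0, 0, 0, 0], [0, 0, 0, 0, 0, 0, 0], [0, 0, 0, 0, 0, 0, 0]]'
```

```text
time: 2.08
eef_pos: [0.6049, -0.2022, 0.0437]
ee_rot: [-3.139, -0.0, 1.388]
wrist_force: [0.5, -0.6, 0.1]
finger_gap: 0.06
finger_force: 0.0
time: 2.58
eef_pos: [0.6061, -0.2019, 0.0449]
ee_rot: [3.141, 0.0, 1.389]
wrist_force: [0.4, 0.3, 0.3]
finger_gap: 0.0246
finger_force: 0.0
```

```bash
python3 inch.py '[[0, 0, 0, 0, 0, 0, 0], [0, 0, 0, 0, 0, 0, 0], [0, 0, 0, 0, 0, 0, 0]]'
python3 - <<'E'
from station import bot, viewer, job_done
for i in range(4):
    s=bot.get_state();print(s['eef_pos'],s['finger_gap'],s['finger_force'],s['qpos'],s['wrist_force']);viewer.capture('top')
E
```

```text
time: 2.95
eef_pos: [0.6061, -0.2018, 0.0447]
ee_rot: [3.142, -0.0, 1.389]
wrist_force: [0.3, 0.1, -0.5]
finger_gap: 0.0156
finger_force: 14.8
[ 0.60605281 -0.20184316  0.0446724 ] 0.015594435600215723 14.842322319746017 [-3.94358875e-01  7.15505077e-01  1.52685565e+00  2.34613780e-05
  8.99196076e-01 -2.12408980e-01] [ 0.31749955  0.1251444  -0.53453746]
[ 0.60607472 -0.2018556   0.04469156] 0.016025816005210195 14.84247162938118 [-3.94372877e-01  7.15486820e-01  1.52683193e+00  5.04154646e-05
  8.99172144e-01 -2.12402032e-01] [ 0.04428568 -0.44357098  1.02070366]
[ 0.60602657 -0.20186835  0.04466681] 0.015991384914465827 14.842368364334106 [-3.94409124e-01  7.15498439e-01  1.52688658e+00  1.73605308e-05
  8.99197194e-01 -2.12394366e-01] [0.08659836 0.13779507 0.77362654]
[ 0.6060594  -0.20187679  0.04467482] 0.015588190209386107 14.842381328344345 [-3.94392247e-01  7.15516275e-01  1.52682555e+00 -9.91813223e-06
  8.99187684e-01 -2.12367970e-01] [ 0.06389541 -0.48648195  0.91763447]
```

Gripped: gap 16 mm, force 14.8 N. Lifting straight up and looking.

Scaled: -0.18 m / 0.75 = -0.24, -0.12 m / 0.75 = -0.16.

```bash
python3 inch.py '[[0, 0, 0, 0, 0, -0.0267, 0], [0, 0, 0, 0, 0, -0.08, 0], [0, 0, 0, 0, 0, -0.16, 0], [0, 0, 0, 0, 0, -0.24, 0], [0, 0, 0, 0, 0, -0.24, 0]]' ; python3 inch.py '[[0, 0, 0, 0, 0, 0, 0], [0, 0, 0, 0, 0, 0, 0]]'
python3 - <<'E'
from h import *
from station import bot, viewer, job_done
s=viewer.capture('scene');pickle.dump(s,open('s1.pkl','wb'));p=np.array(bot.get_state()['eef_pos'])
print(p,proj(s,p))
A=R.from_euler('z',-10.1,degrees=True)
hsv=cv2.cvtColor(s['image'],cv2.COLOR_RGB2HSV);m=cv2.inRange(hsv,(45,120,60),(80,255,255))
for q in cv2.findContours(m,0,2)[0]:
    if cv2.contourArea(q)>40: print(cv2.boundingRect(q),cv2.contourArea(q))
u,v=proj(s,p).astype(int);x,y=u-30,v-30
cv2.imwrite('pics/l1.png',cv2.resize(s['image'][y:y+60,x:x+60,::-1],(600,600),interpolation=cv2.INTER_CUBIC));print(x,y)
for dz in(-.007,-.011,-.015):print(dz,(proj(s,p+A.apply([.008,0,dz]))-[x,y])*10, 'R px for 20mm',np.abs(proj(s,p+A.apply([.008,.02,dz]))-proj(s,p+A.apply([.008,0,dz])))*10)
E
```

```text
time: 3.78
eef_pos: [0.6079, -0.2026, 0.2312]
ee_rot: [3.132, 0.002, 1.389]
wrist_force: [-0.1, -0.3, -1.9]
finger_gap: 0.0156
finger_force: 14.8
time: 4.03
eef_pos: [0.6053, -0.2016, 0.2232]
ee_rot: [-3.139, -0.001, 1.389]
wrist_force: [-0.0, -0.1, -1.0]
finger_gap: 0.016
finger_force: 14.8
[ 0.6054 -0.2016  0.2232] [193.8033 216.8602]
(139, 272, 25, 18) 214.0
163 186
-0.007 [314.7633 363.1258] R px for 20mm [104.1645  11.9947]
-0.011 [317.9613 375.3467] R px for 20mm [103.7616  11.9778]
-0.015 [321.135  387.4749] R px for 20mm [103.3619  11.9609]
```

View pics/l1.png

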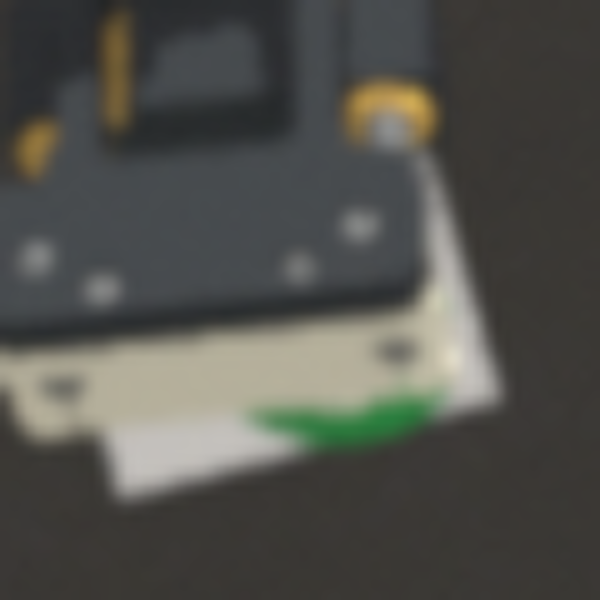

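The core hangs square in the fingers. Its green lower arc has its lowest point near (350,445), against about (335,442) expected for R≈22 mm centred on the TCP. So the core's centre is about 3 mm towards tool +x and about 11 mm below the TCP. On to the hover over step 1.

```bash
cat >> h.py <<'E'
YS=[-.084,-.0385,.014,.0735];ZS=[.04,.048,.056,.064];OFF=np.array([.0025,0,.011])
def over(k,h,dx=0,dy=0,yaw=YAW): # core centre h above mouth of step k
    A=gaugeR(yaw);c=GO+A.apply([dx,YS[k-1]+dy,ZS[k-1]+h]);T=toolR(A);need(c-T.apply(OFF),T);return c-T.apply(OFF),T
E
python3 -c "
from h import *
print(over(1,.04)[0])"
```

```text
t 4.075 pos [ 0.6054 -0.2016  0.2232] rv [-0.4388 -0.0122  0.0526] d [ 0.2995 -0.1373  0.0963] gap 0.01598646904526162 q [-0.3944  0.5092  1.3992  0.      1.2358 -0.2124] F [-0.4047  0.2155 -0.8675]
[0.5244 0.1179 0.1275]
```

Scaled: 0.265 m / 0.75 = 0.3533, 0.21 m / 0.75 = 0.28, -0.12 rad / 6.2832 = -0.0191.

```bash
python3 inch.py '[[0, 0, 0, 0.0667, -0.0307, 0, 0], [0, 0, 0, 0.1333, -0.0613, 0, 0], [0, 0, 0, 0.2067, -0.0933, 0, 0], [0, 0, 0, 0.28, -0.1267, 0, 0], [-0.0191, 0, 0.0016, 0.3533, -0.16, 0, 0]]'; python3 inch.py '[[-0.0255, 0, 0.0032, 0.04, -0.0133, 0, 0], [-0.0509, 0, 0.0064, 0.0467, -0.0173, 0, 0], [-0.0509, 0, 0.0064, 0.0467, -0.0173, 0, 0], [-0.0509, 0, 0.0064, 0.0467, -0.0173, 0, 0]]'; python3 -c "
from h import *
over(1,.04)"
```

```text
time: 4.7
eef_pos: [0.536, 0.0821, 0.2237]
ee_rot: [3.02, -0.001, 1.378]
wrist_force: [0.1, 0.7, -1.4]
finger_gap: 0.0158
finger_force: 14.9
time: 5.2
eef_pos: [0.5304, 0.117, 0.2231]
ee_rot: [2.704, -0.011, 1.34]
wrist_force: [-0.1, -0.4, -1.7]
finger_gap: 0.0159
finger_force: 14.9
t 5.2 pos [0.5304 0.117  0.2231] rv [ 0.001  -0.0121  0.0001] d [-0.0016 -0.046   0.0841] gap 0.015924006144006023 q [ 0.2214  0.1746  1.9477 -0.2997  0.6387  0.6613] F [-0.0637 -0.4313 -1.7317]
```

Scaled: 0.084 m / 0.75 = 0.112, -0.046 m / 0.75 = -0.0613, -0.012 rad / 6.2832 = -0.0019.

```bash
python3 inch.py '[[0, -0.0019, 0, -0.0013, -0.0307, 0.0267, 0], [0, -0.0019, 0, -0.0013, -0.0613, 0.0667, 0], [0, -0.0019, 0, -0.0013, -0.0613, 0.112, 0], [0, -0.0019, 0, -0.0013, -0.0613, 0.112, 0]]'; python3 inch.py '[[0, 0, 0, 0, 0, 0, 0], [0, 0, 0, 0, 0, 0, 0]]'
python3 - <<'E'
from h import *
from station import bot, viewer, job_done
over(1,.04)
t=viewer.capture('top');s=viewer.capture('scene');pickle.dump(t,open('t2.pkl','wb'));pickle.dump(s,open('s2.pkl','wb'))
p=bot.get_state()['eef_pos'];print(proj(t,np.array(p)),proj(s,np.array(p)))
f=lambda im,x,y:cv2.resize(im[y:y+50,x:x+50,::-1],(400,400),interpolation=cv2.INTER_CUBIC)
cv2.imwrite('pics/h1.png',np.hstack([f(t['image'],180,170),f(s['image'],300,175)]))
E
```

```text
time: 5.7
eef_pos: [0.5246, 0.1175, 0.1257]
ee_rot: [2.706, 0.002, 1.333]
wrist_force: [0.1, 0.2, -0.4]
finger_gap: 0.0157
finger_force: 14.9
time: 5.95
eef_pos: [0.5249, 0.1187, 0.1288]
ee_rot: [2.7, -0.001, 1.335]
wrist_force: [0.3, -0.3, -1.0]
finger_gap: 0.0157
finger_force: 14.9
t 5.95 pos [0.5249 0.1187 0.1288] rv [ 0.0049 -0.0012 -0.0008] d [-0.0009 -0.0008  0.0011] gap 0.01570701947001118 q [ 0.2354  0.3231  2.0425 -0.4901  0.4219  0.8853] F [ 0.3427 -0.3323 -1.042 ]
[198.0043 206.1246] [327.2276 180.9888]
```

View pics/h1.png

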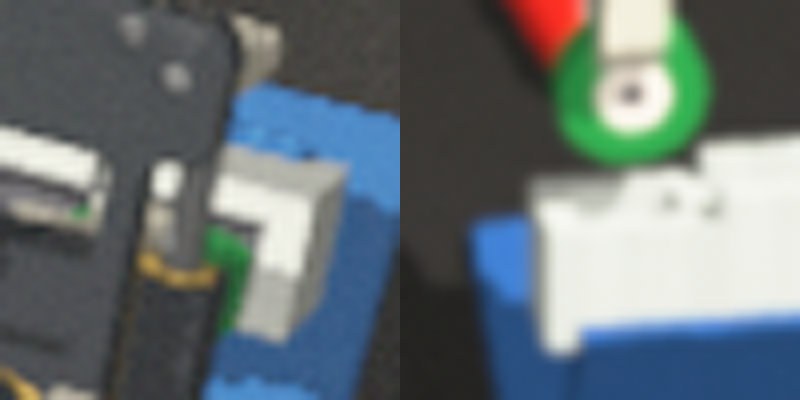

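In the scene half the back face of the disc shows clearly: centre near (632,93), radius about 77 crop pixels, upright over the step 1 mouth. I'll measure its centre and size in the gauge frame by ray–plane intersection.

```bash
cat >> h.py <<'E'
def rayG(c,u,v,x): # hit plane x_g=x, gauge coords
    o,d=ray(c,u,v);A=gaugeR().inv();o=A.apply(o-GO);d=A.apply(d);return o+d*(x-o[0])/d[0]
def disc(s,roi,tcp):
    x0,y0,w,h=roi;im=cv2.resize(s['image'][y0:y0+h,x0:x0+w],None,fx=8,fy=8,interpolation=cv2.INTER_CUBIC)
    m=cv2.inRange(cv2.cvtColor(im,cv2.COLOR_RGB2HSV),(45,110,60),(85,255,255))
    k=max(cv2.findContours(m,0,1)[0],key=cv2.contourArea)[:,0]
    g=gaugeR().inv().apply(np.asarray(tcp)-GO)
    P=np.array([rayG(s,(a+.5)/8-.5+x0,(b+.5)/8-.5+y0,g[0]+.008)[1:] for a,b in k])
    P=cv2.convexHull(P.astype('float32')*1000)[:,0]
    # lower half only: finger covers the top
    L=P[P[:,1]<P[:,1].min()+0.55*(P[:,0].max()-P[:,0].min())]
    M=np.c_[2*L,np.ones(len(L))];q=np.linalg.lstsq(M,(L**2).sum(1),rcond=None)[0];r=np.sqrt(q[2]+q[0]**2+q[1]**2)
    print('TCP in gauge mm',g*1000,'disc y,z',q[:2],'r',r,'res',np.std(np.hypot(*(L-q[:2]).T)-r),'extent',P.min(0),P.max(0));return q,r
E
python3 - <<'E'
from h import *
from station import bot, viewer, job_done
s=load('s2');disc(s,(300,170,50,35),bot.get_state()['eef_pos'])
for n,(a,b) in {'left end back top (y -110,z40)':(130,185),'step1/2 back top at z48':(303,143)}.items(): print(n,rayG(s,(a+.5)/8-.5+300,(b+.5)/8-.5+175,.018)*1000)
E
```

```text
TCP in gauge mm [  0.438  -85.5188  91.9907] disc y,z [-83.4676  82.1249] r 23.856233811322944 res 0.4332722997009519 extent [-108.3271   59.1224] [-59.95   103.6572]
left end back top (y -110,z40) [  18.     -115.3195   58.7271]
step1/2 back top at z48 [ 18.     -63.9628  68.72  ]
```

Run:
```python
from h import *
s=load('scene');t=load('top')
A=gaugeR()
for n,p in {'FL1':[-.018,-.11,.04],'BL1':[.018,-.11,.04],'BLb':[.018,-.11,0],'FR4':[-.018,.11,.064],'BR4':[.018,.11,.064],'BRb':[.018,.11,0]}.items():
    w=GO+A.apply(p);print(n,'c3',(proj(s,w)-[300,175]+.5)*6-.5,'c1',(proj(t,w)-[95,150]+.5)*5-.5)
for st in[.01]:
  pass
im=s['image'][175:240,300:420,::-1]
a=cv2.resize(im[:40,10:40],(600,800))[:590]
b=cv2.resize(s['image'][180:220,300:340,::-1],(590,590),interpolation=cv2.INTER_CUBIC);cv2.imwrite('pics/e1.png',b)
```

```text
FL1 c3 [ 96.5508 141.5805] c1 [604.6731 310.3824]
BL1 c3 [110.4643 180.3835] c1 [623.4107 223.232 ]
BLb c3 [109.808  269.0784] c1 [645.837  201.4988]
FR4 c3 [628.6152  53.7768] c1 [ 36.668  178.9873]
BR4 c3 [658.9786  89.7608] c1 [49.1406 88.664 ]
BRb c3 [642.5242 232.3737] c1 [123.9683  63.3654]
```

View pics/e1.png

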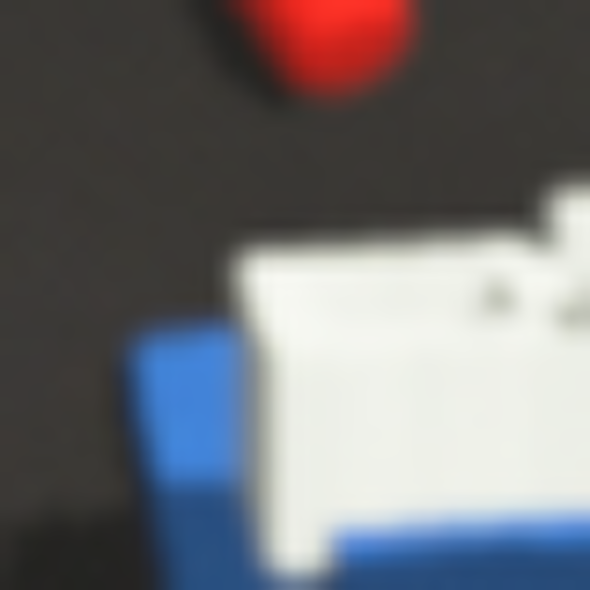

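The gauge's front-left mouth corner is at (237,250) in the crop and its back-left corner at (268,345). Horizontally they match my model. Both views put the block about 1.5 mm nearer the robot, so I'm shifting GO x to 0.5805. Now lowering gently towards step 1.

Scaled: 0.014 m / 0.75 = 0.0187, -0.002 m / 0.75 = -0.0027.

```bash
sed -i 's/GO=np.array(\[.582/GO=np.array([.5805/; s/OFF=np.array(\[.0025,0,.011\])/OFF=np.array([.0021,0,.0103])/' h.py
python3 inch.py '[[0, 0, 0, -0.0007, -0.0027, 0.0053, 0], [0, 0, 0, -0.0007, -0.0027, 0.012, 0], [0, 0, 0, -0.0007, -0.0027, 0.0187, 0], [0, 0, 0, -0.0007, -0.0027, 0.0187, 0], [0, 0, 0, -0.0007, -0.0027, 0.0187, 0]]'; python3 -c "
from h import *
over(1,.02)"
```

```text
time: 6.68
eef_pos: [0.5282, 0.1173, 0.1139]
ee_rot: [2.702, -0.001, 1.335]
wrist_force: [-0.8, -1.1, -0.8]
finger_gap: 0.0159
finger_force: 14.9
t 6.675 pos [0.5282 0.1173 0.1139] rv [ 0.0033 -0.0007 -0.0001] d [-0.0003  0.0009  0.0062] gap 0.01593055508830702 q [ 0.2304  0.3559  2.0443 -0.5231  0.3914  0.9169] F [-0.8251 -1.0539 -0.8071]
```

Scaled: 0.004 m / 0.75 = 0.0053, 0.002 m / 0.75 = 0.0027.

```bash
python3 inch.py '[[0, 0, 0, 0, 0, 0.0027, 0], [0, 0, 0, 0, 0, 0.0053, 0], [0, 0, 0, 0, 0, 0.0053, 0]]'; python3 inch.py '[[0, 0, 0, 0, 0, 0.0027, 0], [0, 0, 0, 0, 0, 0.0027, 0]]'; python3 -c "
from h import *
over(1,.02)"
```

```text
time: 7.05
eef_pos: [0.5298, 0.1169, 0.1102]
ee_rot: [2.702, -0.001, 1.335]
wrist_force: [0.6, 0.9, -0.0]
finger_gap: 0.0162
finger_force: 14.9
time: 7.3
eef_pos: [0.5307, 0.1167, 0.1084]
ee_rot: [2.702, -0.001, 1.335]
wrist_force: [-0.2, 0.4, -0.3]
finger_gap: 0.0156
finger_force: 14.9
t 7.3 pos [0.5307 0.1167 0.1084] rv [ 0.0033 -0.0008 -0.0001] d [-0.0003  0.0009  0.0001] gap 0.015589561154082639 q [ 0.2277  0.3697  2.0423 -0.536   0.3803  0.9286] F [-0.1726  0.3617 -0.2913]
```

Scaled: 0.0015 m / 0.75 = 0.002.

```bash
python3 inch.py '[[0, 0, 0, 0, 0, 0.002, 0], [0, 0, 0, 0, 0, 0.002, 0]]'; python3 inch.py '[[0, 0, 0, 0, 0, 0.002, 0], [0, 0, 0, 0, 0, 0.002, 0]]';python3 -c "
from h import *
over(1,.02)"
```

```text
time: 7.55
eef_pos: [0.5313, 0.1166, 0.1071]
ee_rot: [2.702, -0.001, 1.335]
wrist_force: [-0.2, -0.5, -0.8]
finger_gap: 0.0157
finger_force: 14.9
time: 7.8
eef_pos: [0.5319, 0.1164, 0.1057]
ee_rot: [2.702, -0.001, 1.335]
wrist_force: [0.6, -1.0, -0.8]
finger_gap: 0.016
finger_force: 14.9
t 7.8 pos [0.5319 0.1164 0.1057] rv [ 0.0033 -0.0007 -0.0001] d [-0.0003  0.0009 -0.0028] gap 0.015985568273792848 q [ 0.2264  0.3765  2.0411 -0.5425  0.375   0.9346] F [ 0.5699 -0.9684 -0.8004]
```

Scaled: 0.0015 m / 0.75 = 0.002.

```bash
python3 inch.py '[[0, 0, 0, 0, 0, 0.002, 0], [0, 0, 0, 0, 0, 0.002, 0]]'; python3 inch.py '[[0, 0, 0, 0, 0, 0.002, 0], [0, 0, 0, 0, 0, 0.002, 0]]';python3 -c "
from h import *
over(1,.02)"
```

```text
time: 8.05
eef_pos: [0.5327, 0.1164, 0.1046]
ee_rot: [2.701, -0.001, 1.336]
wrist_force: [-1.4, 2.2, 1.5]
finger_gap: 0.0158
finger_force: 14.9
time: 8.3
eef_pos: [0.5335, 0.1164, 0.104]
ee_rot: [2.7, -0.001, 1.336]
wrist_force: [-7.4, 3.1, 12.1]
finger_gap: 0.0156
finger_force: 15.0
t 8.3 pos [0.5335 0.1164 0.104 ] rv [ 0.0049 -0.0015 -0.0002] d [-0.0007  0.0003 -0.0051] gap 0.015565898858443146 q [ 0.2255  0.3819  2.0396 -0.549   0.3699  0.9408] F [-7.3511  3.0755 12.0902]
```

It hangs on step 1: contact at centre height about 15 mm with a light reaction, so R≈22 mm, as the pictures suggested. Back off along the gauge axis and shift to step 2.

The manual's scale: shifts go in shares of 0.75 m and turns go in shares of 2 pi rad. Converting my numbers, 0.0445 m / 0.75 = 0.0593, -0.008 m / 0.75 = -0.0107.

```bash
python3 inch.py '[[0, 0, 0, 0, 0, -0.0107, 0], [0, 0, 0, 0, 0, -0.0347, 0], [0, 0, 0, 0.0293, 0, -0.0347, 0], [0, 0, 0, 0.0593, 0, -0.0347, 0], [0, 0, 0, 0.0593, 0, -0.0347, 0]]'; python3 inch.py '[[0, 0, 0, 0, 0, 0, 0], [0, 0, 0, 0, 0, 0, 0]]'
python3 - <<'E'
from h import *
from station import bot, viewer, job_done
over(2,.022)
s=viewer.capture('scene');disc(s,(310,155,65,50),bot.get_state()['eef_pos'])
E
```

```text
time: 8.93
eef_pos: [0.5329, 0.1628, 0.1268]
ee_rot: [2.702, -0.001, 1.337]
wrist_force: [-0.1, 0.1, -1.1]
finger_gap: 0.016
finger_force: 15.0
time: 9.18
eef_pos: [0.5326, 0.1613, 0.1266]
ee_rot: [2.702, -0.0, 1.335]
wrist_force: [0.5, -0.2, -0.1]
finger_gap: 0.0161
finger_force: 15.0
t 9.175 pos [0.5326 0.1613 0.1266] rv [ 0.0031 -0.0003 -0.0006] d [0.0014 0.001  0.0102] gap 0.016057841465878495 q [ 0.3228  0.3629  1.9866 -0.5229  0.4678  0.9903] F [ 0.4727 -0.2466 -0.1215]
TCP in gauge mm [ -0.9836 -41.9593  90.5491] disc y,z [-40.3424  83.5508] r 24.264495626124774 res 0.7575918670141367 extent [-64.7264  60.0303] [-16.8385 102.908 ]
```

Scaled: 0.018 m / 0.75 = 0.024, 0.001 m / 0.75 = 0.0013.

```bash
sed -i 's/OFF=np.array(\[.0021,0,.0103\])/OFF=np.array([.0018,0,.0085])/' h.py
python3 inch.py '[[0, 0, 0, 0.0021, 0.0013, 0.008, 0], [0, 0, 0, 0.0021, 0.0013, 0.0173, 0], [0, 0, 0, 0.0021, 0.0013, 0.024, 0], [0, 0, 0, 0.0021, 0.0013, 0.024, 0]]'; python3 inch.py '[[0, 0, 0, 0, 0, 0.002, 0], [0, 0, 0, 0, 0, 0.004, 0], [0, 0, 0, 0, 0, 0.004, 0]]';python3 -c "
from h import *
over(2,.01)"
```

```text
time: 9.72
eef_pos: [0.5414, 0.1614, 0.1102]
ee_rot: [2.703, -0.0, 1.335]
wrist_force: [-0.8, 0.6, -0.4]
finger_gap: 0.0157
finger_force: 15.0
time: 10.1
eef_pos: [0.5427, 0.1612, 0.1081]
ee_rot: [2.702, -0.001, 1.335]
wrist_force: [0.1, -0.1, -1.0]
finger_gap: 0.0157
finger_force: 15.0
t 10.1 pos [0.5427 0.1612 0.1081] rv [ 0.0035 -0.0008 -0.0001] d [-0.0006 -0.0001  0.0031] gap 0.015665793800914256 q [ 0.3156  0.4101  1.9749 -0.557   0.4341  1.022 ] F [ 0.1317 -0.0643 -0.9576]
```

Scaled: 0.001 m / 0.75 = 0.0013, -0.0004 m / 0.75 = -0.0005.

```bash
python3 inch.py '[[0, 0, 0, -0.0005, 0, 0.0013, 0], [0, 0, 0, -0.0005, 0, 0.0013, 0]]'; python3 inch.py '[[0, 0, 0, 0, 0, 0.0013, 0], [0, 0, 0, 0, 0, 0.0013, 0]]';python3 inch.py '[[0, 0, 0, 0, 0, 0.0013, 0], [0, 0, 0, 0, 0, 0.0013, 0]]';python3 -c "
from h import *
over(2,.01)"
```

```text
time: 10.35
eef_pos: [0.5431, 0.1607, 0.1072]
ee_rot: [2.702, -0.001, 1.335]
wrist_force: [0.1, -0.3, -0.4]
finger_gap: 0.016
finger_force: 15.0
time: 10.6
eef_pos: [0.5434, 0.1605, 0.1063]
ee_rot: [2.702, -0.0, 1.335]
wrist_force: [-1.9, -2.0, 2.2]
finger_gap: 0.0159
finger_force: 15.0
time: 10.85
eef_pos: [0.5437, 0.1601, 0.1054]
ee_rot: [2.702, 0.0, 1.335]
wrist_force: [-3.3, -4.1, 4.3]
finger_gap: 0.0159
finger_force: 15.0
t 10.85 pos [0.5437 0.1601 0.1054] rv [ 0.003   0.0002 -0.0002] d [ 0.0003 -0.      0.0001] gap 0.01588763766770691 q [ 0.3131  0.4161  1.9747 -0.5626  0.4294  1.0261] F [-3.2778 -4.1466  4.2864]
```

Scaled: 0.001 m / 0.75 = 0.0013, -0.0007 m / 0.75 = -0.0009.

```bash
python3 inch.py '[[0, 0, 0, -0.0009, 0, 0, 0], [0, 0, 0, -0.0009, 0, 0.0013, 0], [0, 0, 0, -0.0009, 0, 0.0013, 0]]';python3 -c "
from h import *
over(2,.01)"
```

```text
time: 11.22
eef_pos: [0.5441, 0.1596, 0.1044]
ee_rot: [2.702, -0.0, 1.335]
wrist_force: [-1.8, -4.0, 1.9]
finger_gap: 0.0159
finger_force: 15.0
t 11.225 pos [0.5441 0.1596 0.1044] rv [ 0.0032 -0.0004 -0.0001] d [ 0.0007 -0.0001 -0.001 ] gap 0.015924873101677946 q [ 0.3115  0.4179  1.9752 -0.5641  0.4263  1.0265] F [-1.8221 -4.0133  1.8656]
```

Scaled: -0.0012 m / 0.75 = -0.0016.

```bash
python3 inch.py '[[0, 0, 0, -0.0016, 0, 0, 0], [0, 0, 0, -0.0016, 0, 0, 0]]';python3 inch.py '[[0, 0, 0, 0, 0, 0.0013, 0], [0, 0, 0, 0, 0, 0.0013, 0]]';python3 -c "
from h import *
over(2,.01)"
```

```text
time: 11.48
eef_pos: [0.544, 0.1588, 0.1044]
ee_rot: [2.702, -0.001, 1.336]
wrist_force: [0.9, -0.4, -1.0]
finger_gap: 0.0157
finger_force: 15.0
time: 11.72
eef_pos: [0.5444, 0.1586, 0.1035]
ee_rot: [2.702, -0.001, 1.336]
wrist_force: [0.7, 0.5, -2.2]
finger_gap: 0.0162
finger_force: 15.0
t 11.725 pos [0.5444 0.1586 0.1035] rv [ 0.0035 -0.001  -0.0001] d [ 0.0016 -0.0002 -0.002 ] gap 0.016243791554600304 q [ 0.3091  0.4192  1.9764 -0.5655  0.4226  1.0261] F [ 0.6666  0.5436 -2.1573]
```

Scaled: 0.001 m / 0.75 = 0.0013.

```bash
python3 inch.py '[[0, 0, 0, 0, 0, 0.0013, 0], [0, 0, 0, 0, 0, 0.0013, 0]]';python3 inch.py '[[0, 0, 0, 0, 0, 0.0013, 0], [0, 0, 0, 0, 0, 0.0013, 0]]';python3 - <<'E'
from h import *
from station import bot, viewer, job_done
over(2,.01)
s=viewer.capture('scene');disc(s,(310,160,60,50),bot.get_state()['eef_pos']);pickle.dump(s,open('s3.pkl','wb'))
cv2.imwrite('pics/s3.png',cv2.resize(s['image'][160:220,310:370,::-1],(600,600),interpolation=cv2.INTER_CUBIC))
E
```

```text
time: 11.98
eef_pos: [0.5448, 0.1586, 0.1029]
ee_rot: [2.701, -0.001, 1.336]
wrist_force: [-0.3, 1.8, 2.0]
finger_gap: 0.0157
finger_force: 15.0
time: 12.22
eef_pos: [0.5453, 0.1586, 0.1024]
ee_rot: [2.701, -0.001, 1.336]
wrist_force: [-6.5, 1.2, 8.7]
finger_gap: 0.016
finger_force: 15.0
t 12.225 pos [0.5453 0.1586 0.1024] rv [ 0.0043 -0.0014 -0.0001] d [ 0.0014 -0.0005 -0.0034] gap 0.015953377594505113 q [ 0.3085  0.4223  1.9755 -0.5691  0.4197  1.0295] F [-6.4537  1.153   8.7075]
TCP in gauge mm [  0.4516 -41.6797  63.0725] disc y,z [-57.6754  52.8593] r 4.172383772009382 res 0.4751974165128978 extent [-64.5879  48.5692] [-51.8501  76.3252]
```

View pics/s3.png

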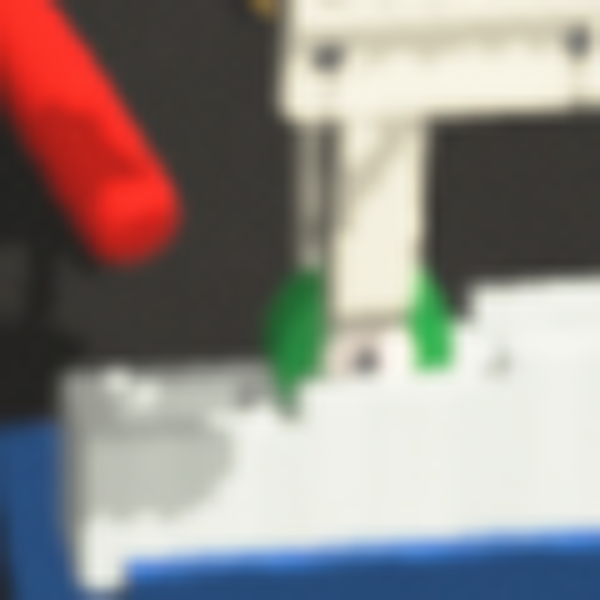

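The core hangs on the step 2 mouth. The dark hole at its centre is at (365,358), by the mouth's back edge, and the force is balanced along the row. I'll check the height of that point by ray, then move on.

Run:
```python
from h import *
s=load('s3')
for p in[(365,358),(370,322),(268,335),(455,345)]: print(p,rayG(s,(p[0]+.5)/10-.5+310,(p[1]+.5)/10-.5+160,.0085)*1000)
s=load('s2');print('s2 hole',rayG(s,(232+.5)/8-.5+300,(93+.5)/8-.5+175,.0085)*1000)
```

```text
(365, 358) [  8.5    -40.1509  53.8083]
(370, 322) [  8.5    -39.2938  63.2357]
(268, 335) [  8.5    -63.8864  61.5638]
(455, 345) [  8.5    -18.3496  55.6914]
s2 hole [  8.5    -83.0109  80.7685]
```

The ten pictures are used up, so I'm working from numbers now. The disc's right edge to its bore is about 22 mm, so the radius is 22 mm and it can't enter the 39 mm pocket. The contact was balanced along the row with the TCP at gauge y = -41.7 in my frame, so a centred core is TCP + 3.2 mm. Backing off, then to step 3.

Scaled: 0.0525 m / 0.75 = 0.07, -0.031 m / 0.75 = -0.0413.

```bash
sed -i 's/OFF=np.array(\[.0018,0,.0085\])/OFF=np.array([.0032,0,.0058])/' h.py
python3 inch.py '[[0, 0, 0, 0, 0, -0.0133, 0], [0, 0, 0, 0, 0, -0.0413, 0], [0, 0, 0, 0.0347, 0, -0.0413, 0], [0, 0, 0, 0.07, 0, -0.0413, 0], [0, 0, 0, 0.07, 0, -0.0413, 0]]'; python3 inch.py '[[0, 0, 0, 0, 0, 0, 0], [0, 0, 0, 0, 0, 0, 0]]'
python3 - <<'E'
from h import *
from station import bot, viewer, job_done
over(3,.024)
s=viewer.capture('scene');disc(s,(330,150,60,50),bot.get_state()['eef_pos'])
E
```

```text
time: 12.9
eef_pos: [0.5446, 0.2135, 0.1301]
ee_rot: [2.702, -0.001, 1.337]
wrist_force: [-0.3, -0.7, -0.8]
finger_gap: 0.016
finger_force: 15.0
time: 13.15
eef_pos: [0.5443, 0.2116, 0.1298]
ee_rot: [2.702, -0.0, 1.335]
wrist_force: [-0.5, -0.3, -1.4]
finger_gap: 0.0161
finger_force: 15.0
t 13.15 pos [0.5443 0.2116 0.1298] rv [ 0.003  -0.0001 -0.0006] d [0.0011 0.     0.0078] gap 0.01613512091403749 q [ 0.4134  0.4078  1.9023 -0.5282  0.5351  1.0675] F [-0.5135 -0.3426 -1.4339]
TCP in gauge mm [ 0.0499  9.765  93.6098] disc y,z [11.1827 87.8357] r 24.318699000981706 res 0.5311066189370904 extent [-13.9198  63.3991] [ 35.2318 106.4078]
```

The disc is now about 5.8 mm below the TCP, which matches the contact heights for R = 22. Lowering into step 3.

Scaled: 0.019 m / 0.75 = 0.0253, 0.013 m / 0.75 = 0.0173.

```bash
python3 inch.py '[[0, 0, 0, 0.0016, 0, 0.008, 0], [0, 0, 0, 0.0016, 0, 0.0173, 0], [0, 0, 0, 0.0016, 0, 0.0253, 0], [0, 0, 0, 0.0016, 0, 0.0253, 0]]'; python3 inch.py '[[0, 0, 0, 0, 0, 0.002, 0], [0, 0, 0, 0, 0, 0.004, 0], [0, 0, 0, 0, 0, 0.004, 0]]';python3 inch.py '[[0, 0, 0, 0, 0, 0.002, 0], [0, 0, 0, 0, 0, 0.002, 0]]';python3 -c "
from h import *
over(3,0)"
```

```text
time: 13.7
eef_pos: [0.5526, 0.2115, 0.1119]
ee_rot: [2.703, -0.0, 1.335]
wrist_force: [-0.0, 0.2, -0.8]
finger_gap: 0.0163
finger_force: 15.0
time: 14.08
eef_pos: [0.5539, 0.2114, 0.11]
ee_rot: [2.702, -0.001, 1.335]
wrist_force: [-0.1, 0.2, -2.2]
finger_gap: 0.0161
finger_force: 15.0
time: 14.32
eef_pos: [0.5545, 0.2113, 0.1085]
ee_rot: [2.702, -0.001, 1.335]
wrist_force: [-0.4, -0.3, -1.4]
finger_gap: 0.0157
finger_force: 15.0
t 14.325 pos [0.5545 0.2113 0.1085] rv [ 0.0034 -0.0008 -0.    ] d [-0.0009 -0.0001  0.0083] gap 0.015701532904767748 q [ 0.4043  0.4566  1.8926 -0.5602  0.4974  1.0965] F [-0.4405 -0.281  -1.3771]
```

Scaled: 0.0015 m / 0.75 = 0.002, -0.0009 m / 0.75 = -0.0012.

```bash
python3 inch.py '[[0, 0, 0, -0.0012, 0, 0.0013, 0], [0, 0, 0, -0.0012, 0, 0.002, 0]]'; python3 inch.py '[[0, 0, 0, 0, 0, 0.002, 0], [0, 0, 0, 0, 0, 0.002, 0]]';python3 inch.py '[[0, 0, 0, 0, 0, 0.002, 0], [0, 0, 0, 0, 0, 0.002, 0]]';python3 -c "
from h import *
over(3,0)"
```

```text
time: 14.58
eef_pos: [0.5549, 0.2102, 0.1072]
ee_rot: [2.702, -0.001, 1.335]
wrist_force: [0.5, -1.0, -1.2]
finger_gap: 0.0157
finger_force: 15.0
time: 14.82
eef_pos: [0.5556, 0.2101, 0.1058]
ee_rot: [2.702, -0.001, 1.335]
wrist_force: [-0.0, 0.3, -1.2]
finger_gap: 0.0159
finger_force: 15.0
time: 15.08
eef_pos: [0.5562, 0.2099, 0.1044]
ee_rot: [2.702, -0.001, 1.335]
wrist_force: [0.4, 0.1, -0.3]
finger_gap: 0.016
finger_force: 15.0
t 15.075 pos [0.5562 0.2099 0.1044] rv [ 0.0033 -0.0007 -0.0001] d [ 0.     -0.0001  0.0037] gap 0.01599182239024039 q [ 0.4005  0.4649  1.8925 -0.5668  0.4891  1.101 ] F [ 0.3903  0.0865 -0.3242]
```

No contact, and already deeper than on the step 2 mouth. Continuing.

Scaled: 0.0015 m / 0.75 = 0.002.

```bash
for i in 1; do python3 inch.py '[[0, 0, 0, 0, 0, 0.002, 0], [0, 0, 0, 0, 0, 0.002, 0]]'; python3 inch.py '[[0, 0, 0, 0, 0, 0.002, 0], [0, 0, 0, 0, 0, 0.002, 0]]';python3 inch.py '[[0, 0, 0, 0, 0, 0.002, 0], [0, 0, 0, 0, 0, 0.002, 0]]'; done;python3 -c "
from h import *
over(3,0)"
```

```text
time: 15.32
eef_pos: [0.5569, 0.2099, 0.1032]
ee_rot: [2.702, -0.001, 1.336]
wrist_force: [0.8, 0.8, -1.0]
finger_gap: 0.0163
finger_force: 15.0
time: 15.58
eef_pos: [0.5575, 0.2099, 0.1024]
ee_rot: [2.701, -0.001, 1.336]
wrist_force: [-5.1, 1.8, 7.9]
finger_gap: 0.0156
finger_force: 15.0
time: 15.82
eef_pos: [0.5581, 0.21, 0.1017]
ee_rot: [2.701, -0.002, 1.336]
wrist_force: [-10.5, 3.0, 15.5]
finger_gap: 0.0156
finger_force: 15.1
t 15.825 pos [0.5581 0.21   0.1017] rv [ 0.0047 -0.0016 -0.0004] d [-0.0005 -0.0006  0.0004] gap 0.015587327091951373 q [ 0.3991  0.4719  1.8906 -0.573   0.483   1.1068] F [-10.4923   3.0282  15.5409]
```

Contact is straight along z in step 3. Before releasing I'll sample the picture along the disc's back face to see how deep it sits.

Run:
```python
from h import *
from station import bot, viewer, job_done
def prof(s,g,tag):
    im=cv2.cvtColor(s['image'],cv2.COLOR_RGB2HSV).astype('float32')
    print(tag,'TCP_g',g*1000)
    for dy in(-.016,-.013,.0015,.013,.016):
        zs=np.arange(-.032,.012,.002);P=np.array([proj(s,GO+gaugeR().apply([g[0]+.008,g[1]+.0015+dy if abs(dy)>.01 else g[1]+dy,g[2]+z])) for z in zs]).astype('float32')
        v=cv2.remap(im,P[None,:,0].copy(),P[None,:,1].copy(),1)[0]
        print(dy,' '.join(f"{int(z*1000)}:{'G' if 45<a[0]<85 and a[1]>110 else 'w' if a[2]>170 and a[1]<60 else 'k'}{int(a[2])}" for z,a in zip(zs,v)))
A=gaugeR().inv()
s=viewer.capture('scene');pickle.dump(s,open('s4.pkl','wb'));prof(s,A.apply(bot.get_state()['eef_pos']-GO),'now')
prof(load('s3'),A.apply(np.array([.5453,.1586,.1024])-GO),'step2')
prof(load('s2'),A.apply(np.array([.5249,.1187,.1288])-GO),'hover1')
```

```text
now TCP_g [ 0.615  11.2768 62.2329]
-0.016 -32:w239 -30:w239 -27:w239 -25:w239 -23:w239 -21:w239 -19:w238 -17:w237 -15:w235 -13:w231 -11:w228 -9:w227 -7:w211 -5:w182 -3:k152 -1:G136 0:G132 2:G127 4:G122 6:G116 8:G111 10:G109
-0.013 -32:w239 -30:w239 -27:w239 -25:w239 -23:w239 -21:w239 -19:w239 -17:w239 -15:w238 -13:w238 -11:w237 -9:w233 -7:w216 -5:w182 -3:k155 -1:G140 0:G136 2:G133 4:G130 6:G125 8:G120 10:G116
0.0015 -32:w240 -30:w240 -27:w239 -25:w240 -23:w240 -21:w240 -19:w240 -17:w240 -15:w239 -13:w240 -11:w238 -9:w229 -7:w217 -5:w204 -3:w199 -1:w190 0:w186 2:w197 4:w222 6:w235 8:w241 10:w243
0.013 -32:w240 -30:w240 -27:w240 -25:w240 -23:w240 -21:w240 -19:w240 -17:w240 -15:w240 -13:w240 -11:w240 -9:w241 -7:w238 -5:w230 -3:k215 -1:G193 0:G186 2:G189 4:k199 6:k204 8:k197 10:w186
0.016 -32:w240 -30:w240 -27:w240 -25:w240 -23:w240 -21:w240 -19:w240 -17:w240 -15:w240 -13:w240 -11:w241 -9:w241 -7:w237 -5:w226 -3:k209 -1:G189 0:G185 2:G189 4:k193 6:k189 8:k162 10:k125
step2 TCP_g [  0.5158 -41.6668  63.0934]
-0.016 -32:w239 -30:w237 -27:w233 -25:w222 -23:w202 -21:w189 -19:w183 -17:w181 -
[... 1139 characters left out ...]
9 -21:G175 -19:G172 -17:G163 -15:G153 -13:G146 -11:G144 -9:G144 -7:G143 -5:G141 -3:G139 -1:G137 0:G135 2:G133 4:G128 6:G122 8:G117 10:k115
0.0015 -32:G142 -30:G161 -27:G175 -25:G185 -23:k201 -21:w224 -19:w240 -17:w247 -15:w242 -13:w220 -11:w172 -9:k159 -7:w179 -5:w205 -3:w216 -1:w199 0:w183 2:w191 4:w215 6:w235 8:w240 10:w242
0.013 -32:k98 -30:G111 -27:G142 -25:G165 -23:G174 -21:G179 -19:G184 -17:G190 -15:G197 -13:k202 -11:k206 -9:k206 -7:k200 -5:G195 -3:G188 -1:G183 0:G180 2:G181 4:G184 6:G188 8:G188 10:k180
0.016 -32:k81 -30:k90 -27:G113 -25:G140 -23:G158 -21:G169 -19:G176 -17:G178 -15:G180 -13:G180 -11:G180 -9:G180 -7:G180 -5:G180 -3:G179 -1:G178 0:G175 2:G171 4:G163 6:G152 8:G137 10:G115
```

The bore sat about 9.5 mm below the TCP both over step 1 and on step 2, so the core has not slipped. Now the bore is hidden, at about 3.3 mm below the step 3 mouth, which is where the core rests when fully home. I'll ease the load and open.

Scaled: -0.002 m / 0.75 = -0.0027.

```bash
python3 inch.py '[[0, 0, 0, 0, 0, -0.0027, 0], [0, 0, 0, 0, 0, -0.0027, 0]]'; python3 inch.py '[[0, 0, 0, 0, 0, 0, 0.034], [0, 0, 0, 0, 0, 0, 0.034], [0, 0, 0, 0, 0, 0, 0.034], [0, 0, 0, 0, 0, 0, 0.034]]'; python3 -c "
from h import *
over(3,0)"
```

```text
time: 16.12
eef_pos: [0.5574, 0.2099, 0.1024]
ee_rot: [2.701, -0.001, 1.336]
wrist_force: [-0.4, 2.8, 1.4]
finger_gap: 0.0156
finger_force: 15.0
time: 16.62
eef_pos: [0.5572, 0.2096, 0.1022]
ee_rot: [2.702, -0.001, 1.335]
wrist_force: [-0.1, 0.3, -0.9]
finger_gap: 0.0339
finger_force: 0.0
t 16.625 pos [0.5572 0.2096 0.1022] rv [ 0.0033 -0.0007 -0.0002] d [ 0.0001 -0.0001  0.0013] gap 0.033850658857208865 q [ 0.3992  0.4699  1.8916 -0.5704  0.4853  1.1041] F [-0.1406  0.3494 -0.889 ]
```

Scaled: -0.17 m / 0.75 = -0.2267, -0.13 m / 0.75 = -0.1733.

```bash
python3 inch.py '[[0, 0, 0, 0, 0, -0.016, 0.04], [0, 0, 0, 0, 0, -0.0533, 0.04], [0, 0, 0, 0, 0, -0.1067, 0.04], [0, 0, 0, 0, 0, -0.1733, 0.04], [0, 0, 0, 0, 0, -0.2267, 0.04]]'; python3 inch.py '[[0, 0, 0, -0.0667, -0.08, -0.0133, 0.04], [0, 0, 0, -0.1333, -0.16, -0.0267, 0.04], [0, 0, 0, -0.2, -0.24, -0.04, 0.04], [0, 0, 0, -0.2, -0.24, -0.04, 0.04]]'
python3 - <<'E'
from h import *
from station import bot, viewer, job_done
import numpy as np
s=viewer.capture('scene');t=viewer.capture('top');pickle.dump(s,open('s5.pkl','wb'));pickle.dump(t,open('t5.pkl','wb'))
for n,c in(('scene',s),('top',t)):
    m=cv2.inRange(cv2.cvtColor(c['image'],cv2.COLOR_RGB2HSV),(45,110,50),(85,255,255))
    for k in cv2.findContours(m,0,1)[0]:
        if cv2.contourArea(k)>20: print(n,cv2.boundingRect(k),cv2.contourArea(k))
for h in(-.004,0,.006): # predicted top of rim (back edge) and extents for R=22
    pr=[proj(s,GO+gaugeR().apply([x,.014-.0018,.056+h+.022])) for x in(-.008,.008)]
    print(h,'pred scene top edge front/back',pr,'top-view',[proj(t,GO+gaugeR().apply([x,.014-.0018,.056+h+.022])) for x in(-.008,.008)])
im=cv2.cvtColor(s['image'],cv2.COLOR_RGB2HSV).astype('float32')
for y in(-.010,-.0018,.008):
    zs=np.arange(.050,.090,.002);P=np.array([proj(s,GO+gaugeR().apply([.0085,.014+y,z])) for z in zs]).astype('float32')
    v=cv2.remap(im,P[None,:,0].copy(),P[None,:,1].copy(),1)[0]
    print(y,' '.join(f"{round(z*1000)}:{'G' if 45<a[0]<85 and a[1]>110 else 'w' if a[2]>170 and a[1]<60 else 'k'}{int(a[2])}" for z,a in zip(zs,v)))
E
```

```text
time: 17.25
eef_pos: [0.4858, 0.2268, 0.2585]
ee_rot: [2.701, -0.002, 1.336]
wrist_force: [0.3, 0.3, 0.2]
finger_gap: 0.0403
finger_force: 0.0
time: 17.75
eef_pos: [0.2788, 0.1206, 0.2061]
ee_rot: [2.702, -0.001, 1.336]
wrist_force: [0.4, 0.6, 1.0]
finger_gap: 0.0402
finger_force: 0.0
scene (140, 271, 24, 19) 219.5
scene (527, 210, 16, 9) 24.0
scene (180, 203, 17, 12) 94.0
scene (358, 182, 18, 11) 91.5
top (358, 261, 19, 14) 140.0
top (142, 183, 24, 15) 183.5
top (412, 175, 25, 14) 203.5
-0.004 pred scene top edge front/back [array([366.2617, 183.5007]), array([367.9881, 186.1683])] top-view [array([149.6922, 195.4474]), array([151.0652, 187.3708])]
0 pred scene top edge front/back [array([366.359 , 181.9779]), array([368.0899, 184.6293])] top-view [array([148.8863, 195.9212]), array([150.2614, 187.8095])]
0.006 pred scene top edge front/back [array([366.5056, 179.6835]), array([368.2432, 182.3103])] top-view [array([147.6632, 196.6403]), array([149.0415, 188.4753])]
-0.01 50:w241 52:w243 54:w245 56:w246 58:w245 60:w242 62:w236 64:k223 66:k211 68:G199 70:G191 72:G188 74:G183 76:G178 78:G172 80:G165 82:G146 84:G119 86:k87 88:k63
-0.0018 50:w241 52:w242 54:w241 56:w236 58:w240 60:w246 62:w251 64:w250 66:w239 68:k221 70:G200 72:G190 74:G189 76:G188 78:G186 80:G179 82:G155 84:G120 86:k86 88:k62
0.008 50:w240 52:w242 54:w244 56:w245 58:w242 60:w235 62:k225 64:k212 66:G198 68:G191 70:G185 72:G180 74:G176 76:G166 78:G140 80:G109 82:k76 84:k60 86:k57 88:k57
```

The rim's top edge is at scene row 182. With the 1.6-pixel gauge offset seen earlier, that is where a fully home core should show (about 181.9). The visible chord is about 44 mm, and the other two cores have not moved. The gripper is clear, so I'm handing in.

```bash
python3 -c "
from station import bot, viewer, job_done
print(job_done())"
```

```text
the job is handed in; nothing more can be done
None
```

The core from the orange square hung on steps 1 and 2 and dropped into step 3, so it reads about 44 mm. I left it standing there, home as far as the images can tell; the job is handed in at about 18 s with the gripper clear, the wrist force never read above about 19 N, and the other two cores have not moved (I did not re-check the cans, bin or screwdriver).

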